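# Clamp the sharpening stone in its bench holder

### The job

Get the chisel-sharpening place ready: swing the holder's cam lever open, lower the oblong sharpening stone gently into the holder's pocket so that it lies flat on the floor between the rails (don't let it fall, it chips), then swing the lever fully shut so that the stone is clamped. Leave the other things on the bench where they lie.

Things in the scene. Friction and masses are not known exactly. Their poses are not given: they have to be found in the camera images.
- holder: Sharpening-stone holder bolted to the bench: aluminium base plate 212 x 84 x 14 mm with an end stop, low side rails and a cam lever. Origin: on the bench under the place of the clamped stone's middle; x along its length towards the lever's pivot, z up. The base spans x -95..117, y -42..42 mm; its top, 14 mm above the bench, is the pocket floor.
- pocket (a point): Middle of the pocket floor, 14 mm above the holder's origin. Fixed end stop: face at x = -75 mm, top 35 mm above the bench. Rails on each long side at x -70..-34 and 34..70 mm: inner faces y = +-26.5 mm, upper half flared outwards as a lead-in, outer edge +-35 mm, tops 29 mm above the bench. Between them 68 mm is free for fingers down to the base. At the x+ end the lever's cam closes the pocket.
- lever (a joint): Cam lever angle, rad. 0 = fully shut, at its stop: grip along the holder's +y, cam pressing the stone against the end stop. Grows as it opens, clockwise from above: at 1.57 the grip points along +x; end 1.7. Below 0.5 the cam juts in and blocks the stone; the pocket is 152 mm long at 1.0, 154 at 1.3, 156 at 1.6. Cam top chamfered. Friction holds it where left; takes about 1 N at the grip, a few N to clamp. Starts at 0 to 0.5.
- lever_hinge (a point): Point on the lever's upright pivot axis, at the grip's height: 95.4 mm along the holder's +x from its origin, 29.5 mm above the bench.
- lever_grip (a point): Middle of the lever's round black grip, which lies level: 18 mm in diameter, 58 to 108 mm from the pivot axis; this point 83 mm from the pivot axis and 29.5 mm above the bench. The grip overhangs the bench clear of the base plate in every lever position, so fingers can reach down beside it to push.
- stone: The sharpening stone to clamp: grey oblong abrasive block 150 x 50 x 25 mm, two shades of grey in layers, about 0.45 kg, lying flat on the bench. Origin: centre of its underside; x along its length, y across its width, z up. Either end may go first and either face may be up.
- stone_center (a point): Centre of the sharpening stone, 12.5 mm above its underside.
- offcut: Bystander: pale limestone offcut, 95 x 62 x 38 mm block. Origin: centre of its underside.
- chisel: Bystander: steel stone chisel 190 mm long lying on the bench, 14 mm high, blade 30 mm wide. Origin under its middle, x along it.
- claw: Bystander: broad steel stone chisel 200 mm long lying on the bench, 14 mm high, blade 42 mm wide. Origin under its middle, x along it.
- slip: Bystander: small flat slip stone, 85 x 40 x 11 mm. Origin: centre of its underside.
- mallet: Bystander: round wooden mason's mallet standing on its head, handle up, 104 mm across, 235 mm high. Origin: centre of its underside.
- brush: Bystander: wooden bench brush lying on its bristles, 220 x 34 x 38 mm. Origin under its middle, x towards the bristle end.
- square: Bystander: flat steel square lying on the bench, 150 x 103 mm, 4 mm thick. Origin under the middle of its long leg.
Things that resemble listed ones, but are neither listed nor needed, are in the scene too. There is more than one size of the stone; the one meant has the size given above.

How it is judged:
On the way:
1. the stone lies flat on the pocket floor while the lever is still open (z of stone_center in the frame of holder between 0.0245 and 0.0285 m and y of stone_center in the frame of holder between -0.003 and 0.003 m and x of stone_center in the frame of holder between -0.003 and 0.009 m and angle between the z axis of stone and the z axis of holder, either way round below 0.04 rad and angle between the x axis of stone and the x axis of holder, either way round below 0.05 rad and value of joint lever above 0.7 rad), for 0.2 s.
At the end, for the whole second after the job is handed in: The stone lies flat on the pocket floor (height within 2 mm, tilt under 0.04 rad), along the pocket (within 0.05 rad, 3 mm sideways), its middle within 2.5 mm of its clamped place along the holder (against the end stop), the lever shut to under 0.12 rad, and all at rest (z of stone_center in the frame of holder between 0.0245 and 0.0285 m and y of stone_center in the frame of holder between -0.003 and 0.003 m and x of stone_center in the frame of holder between -0.0025 and 0.0025 m and angle between the z axis of stone and the z axis of holder, either way round below 0.04 rad and angle between the x axis of stone and the x axis of holder, either way round below 0.05 rad and value of joint lever below 0.12 rad and linear speed of stone below 0.02 m/s and velocity of joint lever between -0.1 and 0.1 rad/s); the robot touches nothing.
It fails at once if the sharpening stone comes down into the holder faster than 0.4 m/s (a fall of about 8 mm) (linear speed of stone above 0.4 m/s and horizontal distance between stone_center and pocket below 0.03 m and z of stone_center in the frame of holder below 0.055 m).
It fails at once if the sharpening stone is let fall (out of the fingers and moving faster than 0.5 m/s, a free fall of about 13 mm) (linear speed of stone above 0.5 m/s and contact force between the fingers and stone below 0.2 N).
It fails at once if another thing on the bench is shifted by more than 30 mm (distance of any of offcut, chisel, claw, slip, mallet, brush, square from where it was at the start of the episode above 0.03 m).
It also fails if it takes over 70 s, if anything falls off the work surface, if the arm or the gripper's body presses on something with over 40 N, if the wrist force passes 120 N, or if a joint passes its speed limit or range.

### The arm

A 7-joint arm with a two-finger parallel gripper is mounted at the origin on the work surface. World frame = base frame: x ahead of the robot, y to its left, z up, the work surface at z = 0. Lengths are in m, angles in rad, forces in N, time in s.
With the tool pointing down it reaches from about 0.4 to 0.875 m from the base axis. Payload 6.5 kg.
Tool frame: the origin (TCP) lies between the finger pads; the fingertips stand 8 mm ahead of it and the grasp point (between the pads) lies 11 mm behind it; y points along the fingers, z is the direction in which the jaws open and shut, and the axes are right-handed (so a half turn about y gives the same grasp; the last joint's range is limited). The gripper opens to 88 mm and grips with 3 to 60 N. Pads are 18 mm wide; open, the fingers measure 123 mm over their backs; the gripper's body (75 mm by 187 mm) begins 45 mm behind the grasp point.
Start: joints at [-1.257, 0.536, -0.004, 1.538, 0.003, 1.067, -0.071], TCP at [0.241, 0.604, 0.247] pointing down, gripper open.
Joint ranges: [-2.7, 2.7], [-0.37, 2.16], [-1.27, 1.26], [0.24, 2.4], [-1.31, 4.45], [0.19, 1.91], [-2.76, 2.76]. Speed limits (rad/s): [2.39, 2.39, 3.14, 3.14, 3.14, 3.14, 3.14].

### API

Orientations are given as a rotation vector (axis times angle).
In Python, from station import manip gives the robot as it stands. The module is installed in compiled form; this text tells all that it offers.
- The arm moves only by the tool send_rows, never from a script. Its argument "deltas" is a list of rows, each an object with "travel": the shift along the tool's x, y, z in mm, a list of three; "turn": the turn, a rotation vector about the tool's x, y, z in degrees, a list of three. A call has 1 to 12 rows; each row shifts and turns the pose as measured when the row begins, along the tool's axes as they then stand; what a row does not reach is not made up. A row lasts 1/10 s, in which the tool goes at most 50 mm and 8.59 degrees, less where a joint would pass 70% of its speed; a pose out of reach is approached as far as the arm can. A call with a gripper value outside its range is refused whole. "grip" is the closure, from 0 (fully open) to 1 (shut), set as the call begins (left out, the last holds). The fingers move at their own pace and stop on an object; "force" is the grip in N (left out, the last holds). Time passes only in rows, so rows that do not move let the fingers close. It gives the time, the measured TCP pose, the force and the opening at its end, in the units of the state.
- manip.observe(): the state, without advancing time (a new reading comes with each control period).
- manip.read_camera(name): name is "side" or "top"; returns the picture (384x512x3 uint8, red, green, blue); there is no depth.
- manip.calibration(name): a dict with "mtx" (3x3 intrinsics, pixels), "k1" (the pictures are not rectified: a ray, as slopes to the right and down, at radius r is drawn at 1 + k1 r^2 times it, then the intrinsics apply), "pose" (4x4, takes a point from camera to world coordinates). Camera axes: x right, y down, z forward; pixel columns grow to the right and rows downward; lengths in m; the calibration is good to about 2 mm. A picture is of the moment at which its call begins. calibration takes no time and is no camera call.
- manip.sign_off(): hands the job in, once; it reports no verdict.
Trained networks look in the newest picture that a camera, given by its name, has taken for a name from the list of things; names that differ only in an ending like _2 or _b are one class to them, and where a whole thing is asked for, a point or a joint stands for the part that bears it (a point fixed in the world has none). Each returns a list of dicts, best first, with "conf" (0 to 1); they miss things now and then, are a little off and sometimes report something else, mostly with a low value. They report only what shows in the picture. A call takes as long as a camera call. They do not tell look-alikes from the thing itself.
- manip.regions_of(query, camera): "mask" (384x512 bool, what is visible of it) and "uv" ([column, row] in pixels, amid what is visible of it).
- manip.mark_of(query, camera): "uv" ([column, row] in pixels: a listed point, or the origin of a listed thing).
The state is a dict: "time_s": time; "q": joint angles; "joint_velocities": joint speeds; "joint_torque": joint torques, N m; "ee_pos": TCP position; "tcp_rot": TCP orientation; "wrist_force": force on the tool from outside, world axes, zero at the start; "torque": the same for the moment, N m; "opening": finger opening in m.
Only numpy, scipy, OpenCV 4.12 (cv2) and the standard library are available. Lean on these libraries where they do the work, as an engineer would, in place of code of your own. Each camera call takes 0.05 s, during which the arm holds its last target. There are 200 camera calls.

## Working session

There is one attempt and no reset: what is moved stays moved. The work goes in short steps, Python scripts to look and compute and a tool call to move; the robot and the scene stay as the last step left them, time stands still between calls to the robot, and variables do not carry over. Pictures are saved under pics/ and viewed, about 8 in all and at most 12, crops included, and the job is handed in when it is done.

Besides the shell and the picture viewer there is one more tool, called after ">>>" as name(argument=value, ...), one argument or row to a line, values as JSON. send_rows: Moves the arm, as the interface text tells. Its arguments: {"type":"object","properties":{"deltas":{"type":"array","items":{"type":"object","properties":{"travel":{"type":"array","items":{"type":"number"}},"turn":{"type":"array","items":{"type":"number"}}}}},"grip":{"type":"number"},"force":{"type":"number"}},"required":["deltas"]}

```bash
mkdir -p pics; cat > h.py <<'E'
import numpy as np, cv2
from station import manip
from scipy.spatial.transform import Rotation as R
def ray(cam,uv):
    c=manip.calibration(cam);K=np.array(c["mtx"]);T=np.array(c["pose"])
    d=np.array([(uv[0]-K[0,2])/K[0,0],(uv[1]-K[1,2])/K[1,1]]);s=d.copy()
    for _ in range(20): s=d/(1+c["k1"]*(s@s))
    return T[:3,3],T[:3,:3]@np.array([s[0],s[1],1])
def at(cam,uv,z):
    o,d=ray(cam,uv);return o+d*(z-o[2])/d[2]
def proj(cam,p):
    c=manip.calibration(cam);K=np.array(c["mtx"]);T=np.array(c["pose"])
    q=T[:3,:3].T@(np.array(p)-T[:3,3]);s=q[:2]/q[2];s=s*(1+c["k1"]*(s@s))
    return [K[0,0]*s[0]+K[0,2],K[1,1]*s[1]+K[1,2]]
def save(cam,name,box=None,k=1):
    im=manip.read_camera(cam)[:,:,::-1]
    if box: im=im[box[1]:box[3],box[0]:box[2]]
    cv2.imwrite(f"pics/{name}.png",cv2.resize(im,None,fx=k,fy=k,interpolation=cv2.INTER_CUBIC))
E
python3 - <<'E'
from h import *
np.set_printoptions(precision=4,suppress=True)
s=manip.observe();print(s)
for c in("top","side"):
    save(c,c+"0",None,1.5);k=manip.calibration(c);print(c,k)
    for q in("holder","stone","lever_grip"):
        for r in manip.regions_of(q,c):
            m=r["mask"].astype(np.uint8);cn,_=cv2.findContours(m,0,2)
            b=cv2.minAreaRect(max(cn,key=cv2.contourArea));print(c,q,r["conf"],r["uv"],m.sum(),b, at(c,r["uv"],0.025)[:2])
    for q in("pocket","lever_hinge","lever_grip","stone_center","holder"):
        for r in manip.mark_of(q,c):print(c,q,r["conf"],r["uv"],at(c,r["uv"],{"pocket":.014,"stone_center":.0125,"holder":0}.get(q,.0295)))
E
```

```text
{'time_s': 0.0, 'q': array([-1.2572,  0.5371, -0.0045,  1.5389,  0.0026,  1.0673, -0.0712]), 'joint_velocities': array([0.0006, 0.0001, 0.0016, 0.0008, 0.0014, 0.0001, 0.0003]), 'joint_torque': array([  0.0011, -57.099 ,   0.9908, -25.1602,  -0.0563,   0.0179,
         0.0001]), 'ee_pos': array([0.2408, 0.6031, 0.2459]), 'tcp_rot': array([-1.5519,  0.2981, -0.2978]), 'wrist_force': array([-0.3167,  0.2015,  0.115 ]), 'torque': array([ 0.0025, -0.034 ,  0.0624]), 'opening': 0.08813982965826504}
top {'mtx': array([[352.9055,   0.    , 254.8267],
       [  0.    , 352.9055, 196.1559],
       [  0.    ,   0.    ,   1.    ]]), 'k1': -0.09172634396046422, 'pose': array([[ 0.0283, -0.9971,  0.0704,  0.5   ],
       [-0.9996, -0.0282,  0.0019,  0.0194],
       [ 0.0001, -0.0704, -0.9975,  1.0458],
       [ 0.    ,  0.    ,  0.    ,  1.    ]])}
top holder 0.79 [275.5, 195.0] 2131 ((279.0005798339844, 205.60333251953125), (50.0545768737793, 72.72016143798828), 80.21759033203125) [ 0.5771 -0.0385]
top stone 0.98 [371.7, 224.9] 962 ((373.343017578125, 226.31658935546875), (51.08733367919922, 19.
[... 1776 characters left out ...]
55090332) [ 0.304  -0.3099]
side stone 0.68 [320.7, 253.9] 361 ((317.50250244140625, 252.96446228027344), (30.066251754760742, 18.95171546936035), 4.085616588592529) [0.2656 0.1981]
side stone 0.48 [321.5, 174.2] 188 ((321.326904296875, 173.86538696289062), (17.846569061279297, 11.374736785888672), 11.309932708740234) [ 0.4479 -0.3067]
side pocket 0.58 [269.4, 196.9] [ 0.5735 -0.0551  0.014 ]
side stone_center 0.63 [357.5, 177.0] [ 0.3082 -0.3791  0.0125]
side stone_center 0.61 [316.1, 173.8] [ 0.4766 -0.3205  0.0125]
side stone_center 0.61 [303.0, 248.7] [0.3329 0.1846 0.0125]
side holder 0.73 [264.4, 197.7] [ 0.5979 -0.0605 -0.    ]
side holder 0.43 [243.2, 268.4] [ 0.4709  0.3525 -0.    ]
```

View pics/top0.png

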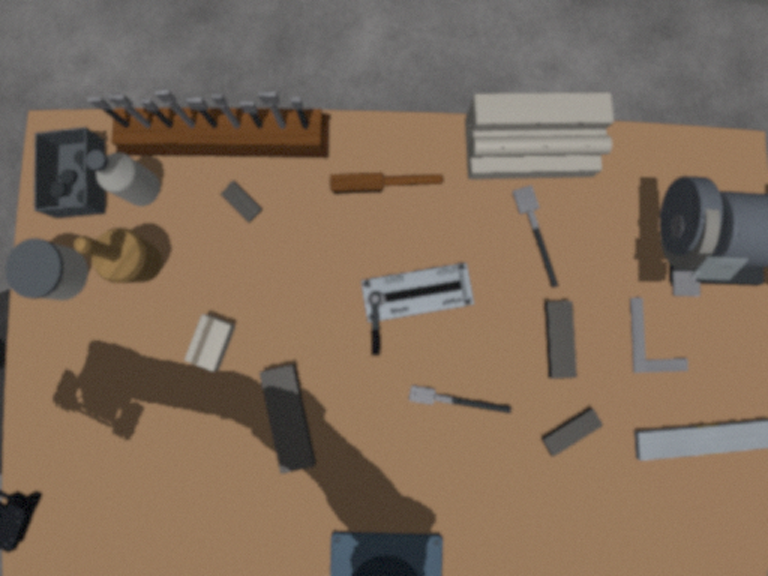

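View pics/side0.png

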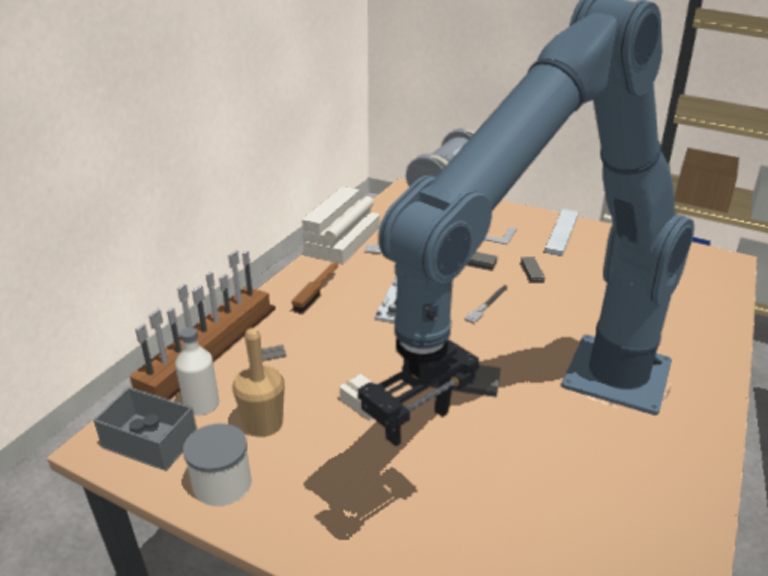

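```bash
cat >> h.py <<'E'
from scipy.optimize import minimize
def hull(cam,p,dims,z0=0,S=8,off=(0,0),cx=0):
    L,W,H=dims;x,y,a=p
    P=[[sx*L/2+cx,sy*W/2,z] for sx in(-1,1) for sy in(-1,1) for z in(z0,z0+H)]
    c,s=np.cos(a),np.sin(a)
    P=[proj(cam,[x+c*q[0]-s*q[1],y+s*q[0]+c*q[1],q[2]]) for q in P]
    return cv2.convexHull(((np.array(P)+.5-off)*S).astype(np.float32))
def fit(cam,obs,box,p0,dims,z0=0,cx=0):
    """obs: soft mask in crop box; fits rendered box silhouette"""
    S=8;h,w=obs.shape
    def cost(p):
        m=np.zeros((h*S,w*S),np.uint8);cv2.fillPoly(m,[np.round(hull(cam,p,dims,z0,S,(box[0],box[1]),cx)).astype(int)],255)
        m=cv2.GaussianBlur(cv2.resize(m,(w,h),interpolation=cv2.INTER_AREA)/255.,(0,0),.6)
        return ((m-obs)**2).sum()
    s=np.array(p0)+np.array([[0,0,0],[.012,0,0],[0,.012,0],[0,0,.1]])
    r=minimize(cost,p0,method="Nelder-Mead",options=dict(initial_simplex=s,xatol=1e-5,fatol=1e-4,maxiter=400))
    return r.x,r.fun
def soft(im,box,lo,hi):
    c=im[box[1]:box[3],box[0]:box[2]].astype(float)
    r=(c[...,0]-c[...,2])/(c.max(2)+1)   # wood ~ high, grey ~ 0
    return np.clip((hi-r)/(hi-lo),0,1)
E
python3 - <<'E'
from h import *
im=manip.read_camera("top")
vis=[]
for n,box,p0,d,cx in(("holder",(230,160,330,245),(.575,-.05,1.5),(.212,.084,.014),.011),("stone",(340,185,410,270),(.49,-.33,0.05),(.15,.05,.025),0)):
    o=soft(im,box,0,1);print(n,np.percentile(1-o,[5,20,50,80,95]))
    o=soft(im,box,.12,.32)
    if n=="holder":o=o.copy();o[52:,:]*=1
    p,f=fit("top",o,box,p0,d,0,cx);print(n,p,f)
    k=6;v=cv2.resize(im[box[1]:box[3],box[0]:box[2],::-1],None,fx=k,fy=k,interpolation=cv2.INTER_CUBIC)
    cv2.polylines(v,[np.round(hull("top",p,d,0,k,(box[0],box[1]),cx)).astype(int)],True,(0,0,255),1)
    cv2.imwrite(f"pics/fit_{n}.png",v);vis.append(v)
w=min(v.shape[0] for v in vis);v=np.hstack([x[:w] for x in vis]);cv2.imwrite("pics/fit.png",cv2.resize(v,(800,int(800*v.shape[0]/v.shape[1]))))
E
```

```text
holder [0.         0.         0.38607595 0.3961039  0.40384615]
holder [ 0.58195541 -0.05723548  1.77036187] 76.35934979472228
stone [0.04651163 0.37179487 0.38815789 0.3961039  0.40397351]
stone [ 0.49605968 -0.33099976  0.06326643] 78.10023553475213
```

View pics/fit.png

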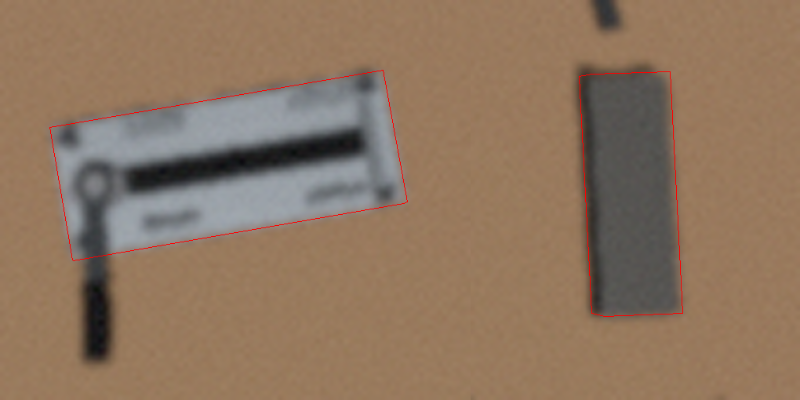

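```bash
sed -i 's/def fit(cam,obs,box,p0,dims,z0=0,cx=0):/def fit(cam,obs,box,p0,dims,z0=0,cx=0,W=1):/; s/((m-obs)\*\*2).sum()/(W*(m-obs)**2).sum()/' h.py
cat >> h.py <<'E'
def go(pos,yaw):
    """print move needed (tool axes mm / deg) to TCP pos with tool down, jaw (tool z) along world angle yaw (mod pi)"""
    s=manip.observe();R0=R.from_rotvec(s["tcp_rot"]);best=None
    for a in(yaw,yaw+np.pi):
        z=np.array([np.cos(a),np.sin(a),0]);y=np.array([0,0,-1.]);x=np.cross(y,z)
        t=(R0.inv()*R.from_matrix(np.c_[x,y,z])).as_rotvec(True)
        if best is None or np.linalg.norm(t)<np.linalg.norm(best[0]):best=(t,np.c_[x,y,z])
    d=np.array(pos)-s["ee_pos"]
    print("t",round(s["time_s"],2),"pos",s["ee_pos"].round(4),"turn",best[0].round(1),"travel now-axes",(R0.inv().apply(d)*1000).round(1),"final-axes",(best[1].T@d*1000).round(1),"F",s["wrist_force"].round(1),"open",round(s["opening"],4))
E
python3 - <<'E'
from h import *
im=manip.read_camera("top")
print("R0",R.from_rotvec(manip.observe()["tcp_rot"]).as_matrix().round(3).tolist())
box=(230,160,330,245);o=soft(im,box,.12,.32);W=np.ones_like(o);yy,xx=np.mgrid[:o.shape[0],:o.shape[1]]
W[(xx+230>240)&(xx+230<260)&(yy+160>208)]=0
p,f=fit("top",o,box,(.582,-.057,1.77),(.212,.084,.014),0,.011,W);print(p,f)
c,s=np.cos(p[2]),np.sin(p[2])
T=lambda q:np.array([p[0]+c*q[0]-s*q[1],p[1]+s*q[0]+c*q[1],q[2]])
hinge=T([.0954,0,.0295]);print("hinge",hinge,proj("top",hinge))
for a in(0,.1,.2,.3):
    g=T([.0954+.083*np.sin(a),.083*np.cos(a),.0295]);print(a,g.round(4),np.round(proj("top",g),1))
dark=(im.max(2)<60)[215:250,235:270];v,u=np.nonzero(dark);print("grip px",u.mean()+235,v.mean()+215,len(u))
box=(340,195,410,270);o=soft(im,box,.12,.32);
for r in o:pass
p,f=fit("top",o,box,(.49,-.33,0.06),(.15,.05,.025));print("stone",p,f)
box=(340,190,410,250)
E
```

```text
R0 [[0.929, 0.0, 0.371], [-0.371, -0.0, 0.929], [0.0, -1.0, 0.0]]
[ 0.58231561 -0.05683734  1.76427426] 15.019720788960639
hinge [0.56397276 0.03678264 0.0295    ] [np.float64(249.41413160269678), np.float64(198.68404620392207)]
0 [0.4825 0.0208 0.0295] [254.1 227.1]
0.1 [0.4813 0.029  0.0295] [251.3 227.5]
0.2 [0.481  0.0373 0.0295] [248.4 227.5]
0.3 [0.4814 0.0456 0.0295] [245.5 227.3]
grip px 250.14084507042253 226.9718309859155 71
stone [ 0.49555216 -0.33080009  0.06122152] 64.14870632059544
```

```bash
cat >> h.py <<'E'
HP=[.58232,-.05684,1.7643]
def T(q,p=None):
    p=p or HP;c,s=np.cos(p[2]),np.sin(p[2]);return np.array([p[0]+c*q[0]-s*q[1],p[1]+s*q[0]+c*q[1],q[2]])
def lev(a,u,v,z): # point at lever angle a, radial u, push offset v
    return T([.0954+u*np.sin(a)+v*np.cos(a),u*np.cos(a)-v*np.sin(a),z])
E
python3 - <<'E'
from h import *
print(lev(.14,.088,-.03,.022));go(lev(.14,.088,-.03,.022),HP[2]-np.pi/2-.14)
im=manip.read_camera("top");box=(340,185,410,270);o=soft(im,box,.12,.32)
for r in o[::4,::3]:print("".join("%d"%int(9*x) for x in r))
E
```

```text
[0.47770501 0.00211636 0.022     ]
t 1.0 pos [0.2409 0.6037 0.2467] turn [-0.  65.2  0. ] travel now-axes [ 442.9  224.7 -471. ] final-axes [613.4 224.7 204.2] F [ 0.  -0.6  0.1] open 0.0877
000000000910000000000000
000000000190000000000000
000000000000000000000000
000000000000000000000000
000000002768960000000000
000000008999990000000000
000000004999990000000000
000000001999990000000000
000000000999992000000000
000000000999992000000000
000000000999995000000000
000000000999997000000000
000000000999997000000000
000000000999999000000000
000000000999999000000000
000000000999999000000000
000000000999999000000000
000000000000000000000000
000000000000000000000000
000000000000000000000000
000000000000000000000000
000000000000000000000000
```

>>> send_rows(
  deltas=[
    {"travel": [34, 0, -36], "turn": [0, 0, 0]},
    {"travel": [34, 0, -36], "turn": [0, 0, 0]},
    {"travel": [34, 0, -36], "turn": [0, 0, 0]},
    {"travel": [34, 0, -36], "turn": [0, 0, 0]},
    {"travel": [34, 0, -36], "turn": [0, 0, 0]},
    {"travel": [34, 0, -36], "turn": [0, 0, 0]},
    {"travel": [34, 0, -36], "turn": [0, 0, 0]},
    {"travel": [34, 0, -36], "turn": [0, 0, 0]},
    {"travel": [34, 0, -36], "turn": [0, 0, 0]},
    {"travel": [34, 0, -36], "turn": [0, 0, 0]},
    {"travel": [34, 0, -36], "turn": [0, 0, 0]},
    {"travel": [34, 0, -36], "turn": [0, 0, 0]},
  ],
  grip=1,
)

```text
time_s: 2.25
ee_pos: [0.4618, 0.051, 0.2456]
tcp_rot: [-1.541, 0.285, -0.289]
wrist_force: [1.5, 0.6, 0.2]
opening: 0.0007
```

>>> send_rows(
  deltas=[
    {"travel": [0, 10, 0], "turn": [0, 8, 0]},
    {"travel": [0, 10, 0], "turn": [0, 8, 0]},
    {"travel": [0, 10, 0], "turn": [0, 8, 0]},
    {"travel": [0, 10, 0], "turn": [0, 8, 0]},
    {"travel": [0, 10, 0], "turn": [0, 8, 0]},
    {"travel": [0, 10, 0], "turn": [0, 8, 0]},
    {"travel": [0, 10, 0], "turn": [0, 8, 0]},
    {"travel": [0, 10, 0], "turn": [0, 8, 0]},
  ],
)

```text
time_s: 3.05
ee_pos: [0.4678, 0.0418, 0.1662]
tcp_rot: [-1.206, 1.18, -1.187]
wrist_force: [-0.4, -0.3, 0.4]
opening: 0.0004
```

```bash
python3 - <<'E'
from h import *
go(lev(.14,.088,-.03,.022),HP[2]-np.pi/2-.14)
E
```

```text
t 3.05 pos [0.4678 0.0418 0.1662] turn [-0.9 -1.3 -0.5] travel now-axes [ 41.2 144.    6.5] final-axes [ 40.2 144.2   7.8] F [-0.4 -0.3  0.4] open 0.0004
```

>>> send_rows(
  deltas=[
    {"travel": [20, 0, 4], "turn": [-0.9, -1.3, -0.5]},
    {"travel": [20, 30, 4], "turn": [0, 0, 0]},
    {"travel": [0, 38, 0], "turn": [0, 0, 0]},
    {"travel": [0, 38, 0], "turn": [0, 0, 0]},
    {"travel": [0, 25, 0], "turn": [0, 0, 0]},
    {"travel": [0, 8, 0], "turn": [0, 0, 0]},
  ],
)

```text
time_s: 3.65
ee_pos: [0.4818, 0.0023, 0.0238]
tcp_rot: [-1.228, 1.166, -1.173]
wrist_force: [-0.1, -0.3, 1.7]
opening: 0.0005
```

```bash
python3 - <<'E'
from h import *
go(lev(.14,.088,-.018,.022),HP[2]-np.pi/2-.14)
save("top","a1",(200,160,300,260),6)
E
```

```text
t 3.65 pos [0.4818 0.0023 0.0238] turn [-0.4 -0.1 -0. ] travel now-axes [-12.    1.8  -4.1] final-axes [-12.    1.8  -4.1] F [-0.1 -0.3  1.7] open 0.0005
```

View pics/a1.png

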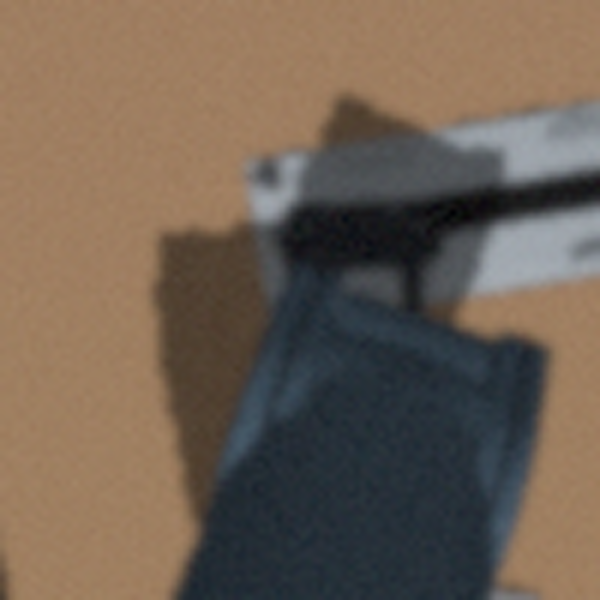

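The picture shows the forearm covering the lever (around 300,300 of the crop), so I'll rely on pose and force while pushing.

>>> send_rows(
  deltas=[
    {"travel": [-6, 1, -2], "turn": [0, 0, 0]},
    {"travel": [-6, 1, -2], "turn": [0, 0, 0]},
    {"travel": [-10.9, 0, -1.5], "turn": [0, 7, 0]},
    {"travel": [-10.9, 0, -1.5], "turn": [0, 7, 0]},
    {"travel": [-10.9, 0, -1.5], "turn": [0, 7, 0]},
    {"travel": [-10.9, 0, -1.5], "turn": [0, 7, 0]},
    {"travel": [-10.9, 0, -1.5], "turn": [0, 7, 0]},
  ],
)

```text
time_s: 4.4
ee_pos: [0.4826, 0.0718, 0.029]
tcp_rot: [-0.858, 1.616, -1.624]
wrist_force: [-0.2, -1.3, -1.3]
opening: 0.0003
```

```bash
python3 - <<'E'
from h import *
for d in (.4,.5,.6,.7,.8):
  print(d);go(lev(.14+d,.088,-.018,.022),HP[2]-np.pi/2-.14-d)
E
```

```text
0.4
t 4.4 pos [0.4826 0.0718 0.029 ] turn [ -0.7 -13.5  -0.6] travel now-axes [22.7  6.8  5.8] final-axes [23.3  7.   0.4] F [-0.2 -1.3 -1.3] open 0.0003
0.5
t 4.4 pos [0.4826 0.0718 0.029 ] turn [-0.7 -7.8 -0.6] travel now-axes [14.3  6.9  2.4] final-axes [14.5  7.   0.5] F [-0.2 -1.3 -1.3] open 0.0003
0.6
t 4.4 pos [0.4826 0.0718 0.029 ] turn [-0.6 -2.1 -0.6] travel now-axes [ 5.7  7.  -0.1] final-axes [ 5.6  7.  -0.3] F [-0.2 -1.3 -1.3] open 0.0003
0.7
t 4.4 pos [0.4826 0.0718 0.029 ] turn [-0.6  3.6 -0.7] travel now-axes [-3.1  7.  -1.8] final-axes [-3.   7.  -1.9] F [-0.2 -1.3 -1.3] open 0.0003
0.8
t 4.4 pos [0.4826 0.0718 0.029 ] turn [-0.6  9.4 -0.7] travel now-axes [-12.    7.1  -2.6] final-axes [-11.5   7.   -4.5] F [-0.2 -1.3 -1.3] open 0.0003
```

>>> send_rows(
  deltas=[
    {"travel": [-10.9, 4, -1.5], "turn": [-0.6, 7, -0.6]},
    {"travel": [-10.9, 4, -1.5], "turn": [0, 7, 0]},
    {"travel": [-10.9, 2, -1.5], "turn": [0, 7, 0]},
    {"travel": [-10.9, 1, -1.5], "turn": [0, 7, 0]},
    {"travel": [-10.9, 1, -1.5], "turn": [0, 7, 0]},
    {"travel": [-10.9, 1, -1.5], "turn": [0, 7, 0]},
  ],
)

```text
time_s: 5.0
ee_pos: [0.5284, 0.1284, 0.024]
tcp_rot: [-0.234, 2.105, -2.086]
wrist_force: [-1.0, -1.1, -0.3]
opening: 0.0004
```

```bash
python3 - <<'E'
from h import *
for d in (1.4,1.5,1.6,1.65):
  print(d);go(lev(d,.088,-.018,.022),HP[2]-np.pi/2-d)
E
```

```text
1.4
t 5.0 pos [0.5284 0.1284 0.024 ] turn [ 0.4 -7.7 -0.6] travel now-axes [15.9  1.7 12.5] final-axes [17.4  2.  10.3] F [-1.  -1.1 -0.3] open 0.0004
1.5
t 5.0 pos [0.5284 0.1284 0.024 ] turn [ 0.4 -1.9 -0.5] travel now-axes [ 7.3  1.8 10. ] final-axes [7.6 2.  9.7] F [-1.  -1.1 -0.3] open 0.0004
1.6
t 5.0 pos [0.5284 0.1284 0.024 ] turn [ 0.5  3.8 -0.5] travel now-axes [-1.5  1.9  8.3] final-axes [-2.1  2.   8.2] F [-1.  -1.1 -0.3] open 0.0004
1.65
t 5.0 pos [0.5284 0.1284 0.024 ] turn [ 0.5  6.6 -0.5] travel now-axes [-6.   2.   7.8] final-axes [-6.9  2.   7.1] F [-1.  -1.1 -0.3] open 0.0004
```

>>> send_rows(
  deltas=[
    {"travel": [-3, 0, 0], "turn": [0, 0, 0]},
    {"travel": [25, 0, 0], "turn": [0, 0, 0]},
    {"travel": [0, -50, 0], "turn": [0, 0, 0]},
    {"travel": [0, -50, 0], "turn": [0, 0, 0]},
    {"travel": [0, -30, 0], "turn": [0, 0, 0]},
  ],
  grip=0,
)

```text
time_s: 5.5
ee_pos: [0.5023, 0.1266, 0.156]
tcp_rot: [-0.257, 2.099, -2.073]
wrist_force: [0.0, -0.2, 0.6]
opening: 0.0382
```

```bash
python3 - <<'E'
from h import *
go([.4955,-.331,.13],.061-np.pi/2)
E
```

```text
t 5.5 pos [0.5023 0.1266 0.156 ] turn [ 0.7 10.8 -0.3] travel now-axes [120.   20.  441.9] final-axes [ 34.7  26.  456.3] F [ 0.  -0.2  0.6] open 0.0382
```

>>> send_rows(
  deltas=[
    {"travel": [0, 0, 0], "turn": [0.7, 5.5, -0.3]},
    {"travel": [0, 0, 0], "turn": [0, 5.3, 0]},
    {"travel": [3.5, 0, 45], "turn": [0, 0, 0]},
    {"travel": [3.5, 0, 45], "turn": [0, 0, 0]},
    {"travel": [3.5, 0, 45], "turn": [0, 0, 0]},
    {"travel": [3.5, 0, 45], "turn": [0, 0, 0]},
    {"travel": [3.5, 0, 45], "turn": [0, 0, 0]},
    {"travel": [3.5, 0, 45], "turn": [0, 0, 0]},
    {"travel": [3.5, 0, 45], "turn": [0, 0, 0]},
    {"travel": [3.5, 0, 45], "turn": [0, 0, 0]},
    {"travel": [3.5, 0, 45], "turn": [0, 0, 0]},
    {"travel": [3.5, 0, 45], "turn": [0, 0, 0]},
  ],
)

```text
time_s: 6.7
ee_pos: [0.5114, -0.3249, 0.1635]
tcp_rot: [-0.103, 2.168, -2.126]
wrist_force: [0.6, 0.0, 0.1]
opening: 0.088
```

```bash
python3 - <<'E'
from h import *
im=manip.read_camera("top")
box=(345,192,405,262);o=soft(im,box,.12,.32)
cv2.imwrite("pics/b1.png",cv2.resize(im[150:290,200:420,::-1],None,fx=3.5,fy=3.5,interpolation=cv2.INTER_CUBIC))
go([.4955,-.331,.1],.061-np.pi/2)
E
```

```text
t 6.75 pos [ 0.5091 -0.3346  0.1649] turn [ 0.6  2.9 -1.5] travel now-axes [14.8 64.6 -4.5] final-axes [13.3 64.9 -4.4] F [-1.  -5.6  2. ] open 0.0882
```

View pics/b1.png

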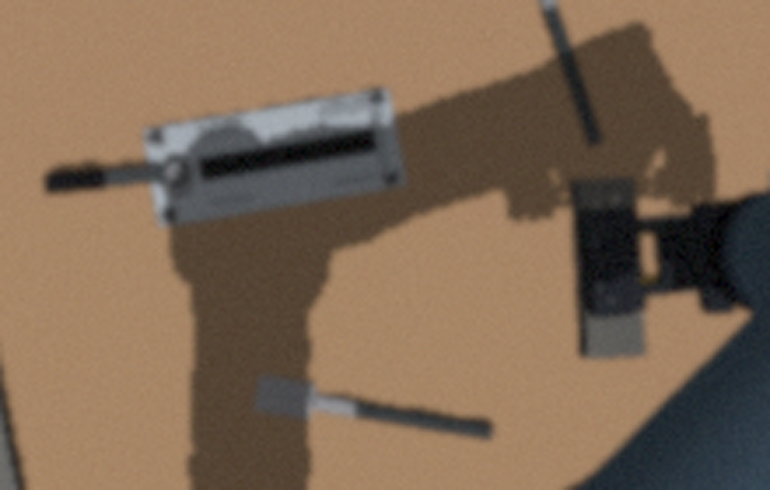

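```bash
python3 - <<'E'
from h import *
im=manip.read_camera("top")
p=(.4955,-.331,.0612)
v=cv2.resize(im[185:270,340:410,::-1],None,fx=7,fy=7,interpolation=cv2.INTER_CUBIC)
cv2.polylines(v,[np.round(hull("top",p,(.15,.05,.025),0,7,(340,185))).astype(int)],True,(0,0,255),1)
g=im[185:270,340:410]
# bottom end edge & side edges in well-lit lower part
o=soft(im,(340,185,410,270),.12,.32)
for r in range(50,66,3):print(185+r,"left",np.round(340+np.argmax(o[r]>.5)-.5,1),"sum",o[r,15:55].sum().round(2))
for c in range(28,44,3):print(340+c,"col sum from top",o[10:,c].sum().round(2), "last", 185+np.max(np.nonzero(o[:,c]>.5)), 185+np.min(np.nonzero(o[10:,c]>.5))+10)
print(((hull("top",p,(.15,.05,.025),0,1,(0,0)))[:,0]-.5).round(1).tolist())
print(((hull("top",p,(.15,.05,.0001),.025,1,(0,0)))[:,0]-.5).round(1).tolist())
cv2.imwrite("pics/b2.png",v)
E
```

```text
235 left 365.5 sum 23.17
238 left 365.5 sum 20.96
241 left 365.5 sum 17.13
244 left 365.5 sum 17.44
247 left 366.5 sum 16.99
250 left 366.5 sum 17.06
368 col sum from top 50.26 last 251 202
371 col sum from top 50.57 last 251 201
374 col sum from top 50.68 last 251 201
377 col sum from top 50.2 last 251 201
380 col sum from top 50.13 last 250 201
383 col sum from top 35.75 last 250 212
[[384.5, 251.1999969482422], [367.70001220703125, 251.89999389648438], [365.0, 251.1999969482422], [362.6000061035156, 200.89999389648438], [365.20001220703125, 200.39999389648438], [381.79998779296875, 199.8000030517578]]
[[384.5, 251.1999969482422], [367.70001220703125, 251.89999389648438], [367.70001220703125, 251.89999389648438], [365.20001220703125, 200.39999389648438], [365.20001220703125, 200.39999389648438], [381.8999938964844, 199.8000030517578]]
```

View pics/b2.png

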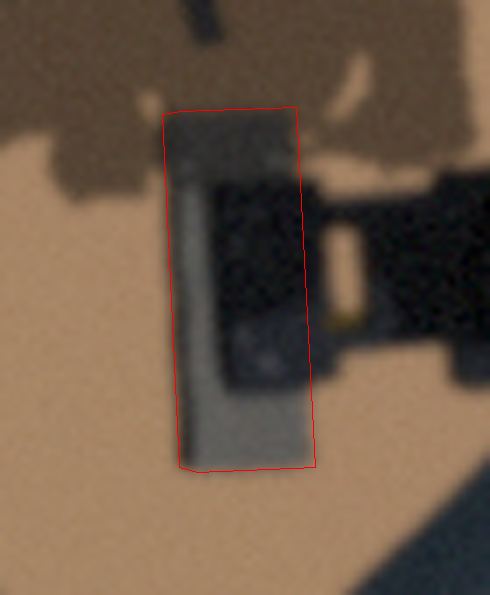

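```bash
python3 - <<'E'
from h import *
go([.4955,-.3298,.012],.061-np.pi/2)
E
```

```text
t 6.8 pos [ 0.5092 -0.3312  0.1646] turn [ 0.7  2.9 -1.5] travel now-axes [ 17.4 152.2  -1.2] final-axes [ 13.5 152.6  -2.3] F [-0.4  0.4 -0.1] open 0.0879
```

>>> send_rows(
  deltas=[
    {"travel": [8, 0, -1], "turn": [0.7, 2.9, -1.5]},
    {"travel": [5, 30, -1], "turn": [0, 0, 0]},
    {"travel": [0, 40, 0], "turn": [0, 0, 0]},
    {"travel": [0, 30, 0], "turn": [0, 0, 0]},
    {"travel": [0, 15, 0], "turn": [0, 0, 0]},
    {"travel": [0, 0, 0], "turn": [0, 0, 0]},
  ],
)

```text
time_s: 7.4
ee_pos: [0.4981, -0.3283, 0.0513]
tcp_rot: [-0.073, 2.179, -2.179]
wrist_force: [-0.3, 0.5, -0.2]
opening: 0.0884
```

```bash
python3 - <<'E'
from h import *
go([.4955,-.3298,.012],.061-np.pi/2)
E
```

```text
t 7.4 pos [ 0.4981 -0.3283  0.0513] turn [-0.   0.8 -0.5] travel now-axes [ 3.  39.3  1.3] final-axes [ 2.7 39.3  1.4] F [-0.3  0.5 -0.2] open 0.0884
```

>>> send_rows(
  deltas=[
    {"travel": [2.5, 15, 1.3], "turn": [0, 0.8, -0.5]},
    {"travel": [0, 15, 0], "turn": [0, 0, 0]},
    {"travel": [0, 8, 0], "turn": [0, 0, 0]},
    {"travel": [0, 1.5, 0], "turn": [0, 0, 0]},
  ],
)

```text
time_s: 7.8
ee_pos: [0.4982, -0.3303, 0.0124]
tcp_rot: [-0.065, 2.185, -2.191]
wrist_force: [0.4, 1.0, -0.3]
opening: 0.0882
```

```bash
python3 - <<'E'
from h import *
go([.4955,-.3298,.012],.061-np.pi/2)
E
```

```text
t 7.8 pos [ 0.4982 -0.3303  0.0124] turn [-0.2  0.1 -0.2] travel now-axes [ 2.7  0.4 -0.7] final-axes [ 2.7  0.4 -0.7] F [ 0.4  1.  -0.3] open 0.0882
```

>>> send_rows(
  deltas=[
    {"travel": [3, 0.4, -0.7], "turn": [0, 0, 0]},
    {"travel": [0, 0, 0], "turn": [0, 0, 0]},
  ],
)

```text
time_s: 8.0
ee_pos: [0.495, -0.3302, 0.0121]
tcp_rot: [-0.065, 2.184, -2.191]
wrist_force: [-0.1, 0.3, 0.6]
opening: 0.0877
```

>>> send_rows(
  deltas=[
    {"travel": [0, 0, 0], "turn": [0, 0, 0]},
    {"travel": [0, 0, 0], "turn": [0, 0, 0]},
    {"travel": [0, 0, 0], "turn": [0, 0, 0]},
    {"travel": [0, 0, 0], "turn": [0, 0, 0]},
    {"travel": [0, 0, 0], "turn": [0, 0, 0]},
  ],
  grip=1,
  force=45,
)

```text
time_s: 8.5
ee_pos: [0.4957, -0.3308, 0.0135]
tcp_rot: [-0.063, 2.182, -2.191]
wrist_force: [0.3, 0.3, 0.3]
opening: 0.0499
```

>>> send_rows(
  deltas=[
    {"travel": [0, -10, 0], "turn": [0, 0, 0]},
    {"travel": [0, -25, 0], "turn": [0, 0, 0]},
    {"travel": [0, -35, 0], "turn": [0, 0, 0]},
    {"travel": [0, -35, 0], "turn": [0, 0, 0]},
    {"travel": [0, 0, 0], "turn": [0, 0, 0]},
  ],
)

```text
time_s: 9.0
ee_pos: [0.4922, -0.3279, 0.1203]
tcp_rot: [-0.07, 2.191, -2.19]
wrist_force: [1.1, -1.1, -4.3]
opening: 0.0498
```

```bash
python3 - <<'E'
from h import *
go(T([.002,0,.11]),HP[2]-np.pi/2)
print(manip.observe()["wrist_force"])
E
```

```text
t 9.0 pos [ 0.4922 -0.3279  0.1203] turn [-0.  82.5  0.1] travel now-axes [-106.6   10.3 -266.9] final-axes [ 250.7   10.3 -140.6] F [ 1.1 -1.1 -4.3] open 0.0498
[ 1.09783671 -1.0827575  -4.32360632]
```

>>> send_rows(
  deltas=[
    {"travel": [0, -3, 0], "turn": [0, -8.2, 0]},
    {"travel": [0, 0, 0], "turn": [0, -8.2, 0]},
    {"travel": [0, 0, 0], "turn": [0, -8.2, 0]},
    {"travel": [0, 0, 0], "turn": [0, -8.2, 0]},
    {"travel": [0, 0, 0], "turn": [0, -8.2, 0]},
    {"travel": [0, 0, 0], "turn": [0, -8.2, 0]},
    {"travel": [0, 0, 0], "turn": [0, -8.2, 0]},
    {"travel": [0, 0, 0], "turn": [0, -8.2, 0]},
    {"travel": [0, 0, 0], "turn": [0, -8.2, 0]},
    {"travel": [0, 0, 0], "turn": [0, -8.2, 0]},
    {"travel": [0, 0, 0], "turn": [0, -8.2, 0]},
    {"travel": [0, 0, 0], "turn": [0, -8.2, 0]},
  ],
)

```text
time_s: 10.2
ee_pos: [0.4817, -0.317, 0.1084]
tcp_rot: [-1.33, 1.025, -0.976]
wrist_force: [-0.4, 0.2, -5.0]
opening: 0.0495
```

```bash
python3 - <<'E'
from h import *
go(T([.002,0,.11]),HP[2]-np.pi/2)
E
```

```text
t 10.2 pos [ 0.4817 -0.317   0.1084] turn [ 1.2  5.  -1.3] travel now-axes [-2.242e+02  2.000e-01  1.688e+02] final-axes [-238.    -1.6  148.8] F [-0.4  0.2 -5. ] open 0.0495
```

>>> send_rows(
  deltas=[
    {"travel": [0, -3, 0], "turn": [1.2, 5, -1.3]},
    {"travel": [-33, 0, 21], "turn": [0, 0, 0]},
    {"travel": [-33, 0, 21], "turn": [0, 0, 0]},
    {"travel": [-33, 0, 21], "turn": [0, 0, 0]},
    {"travel": [-33, 0, 21], "turn": [0, 0, 0]},
    {"travel": [-33, 0, 21], "turn": [0, 0, 0]},
    {"travel": [-33, 0, 21], "turn": [0, 0, 0]},
    {"travel": [-33, 0, 21], "turn": [0, 0, 0]},
    {"travel": [0, 0, 0], "turn": [0, 0, 0]},
  ],
)

```text
time_s: 11.1
ee_pos: [0.5745, -0.0508, 0.099]
tcp_rot: [-1.3, 1.085, -1.057]
wrist_force: [-0.0, 1.1, -6.0]
opening: 0.0495
```

```bash
python3 - <<'E'
from h import *
go(T([.002,0,.07]),HP[2]-np.pi/2)
E
```

```text
t 11.1 pos [ 0.5745 -0.0508  0.099 ] turn [ 1.  -0.3 -0.5] travel now-axes [ 5.6 28.8  7. ] final-axes [ 5.4 29.   6.5] F [-0.   1.1 -6. ] open 0.0495
```

>>> send_rows(
  deltas=[
    {"travel": [5.5, 15, 6.5], "turn": [1, -0.3, -0.5]},
    {"travel": [0, 15, 0], "turn": [0, 0, 0]},
    {"travel": [0, 0, 0], "turn": [0, 0, 0]},
  ],
)

```text
time_s: 11.4
ee_pos: [0.5788, -0.0523, 0.0643]
tcp_rot: [-1.299, 1.067, -1.059]
wrist_force: [-0.8, 0.4, -5.7]
opening: 0.0493
```

```bash
python3 - <<'E'
from h import *
s=manip.observe();go(T([.002,0,.07]),HP[2]-np.pi/2)
a=manip.read_camera("top");b=manip.read_camera("side")
# stone assumed centred at TCP
th=HP[2];z0=s["ee_pos"][2]-.0135
out=[]
for c,im,box,k in(("top",a,(225,150,335,250),3.6),("side",b,(205,150,305,250),4)):
    v=cv2.resize(im[box[1]:box[3],box[0]:box[2],::-1],None,fx=k,fy=k,interpolation=cv2.INTER_CUBIC)
    def box3(p,x0,x1,y0,y1,z0,z1,col):
        P=np.array([[proj(c,T([x,y,z],p)) for x,y in((x0,y0),(x1,y0),(x1,y1),(x0,y1))] for z in(z0,z1)])
        for q in P:cv2.polylines(v,[np.round((q+.5-box[:2])*k).astype(int)],True,col,1)
    box3(HP,-.095,.117,-.042,.042,0,.014,(0,0,255))
    box3([*s["ee_pos"][:2],th],-.075,.075,-.025,.025,z0,z0+.025,(0,255,0))
    out.append(v)
cv2.imwrite("pics/c1.png",np.hstack([cv2.resize(o,(400,400)) for o in out]))
E
```

```text
t 11.4 pos [ 0.5788 -0.0523  0.0643] turn [ 0.3  0.2 -0.1] travel now-axes [ 3.1 -5.7  2.5] final-axes [ 3.1 -5.7  2.6] F [-0.8  0.4 -5.7] open 0.0493
```

View pics/c1.png

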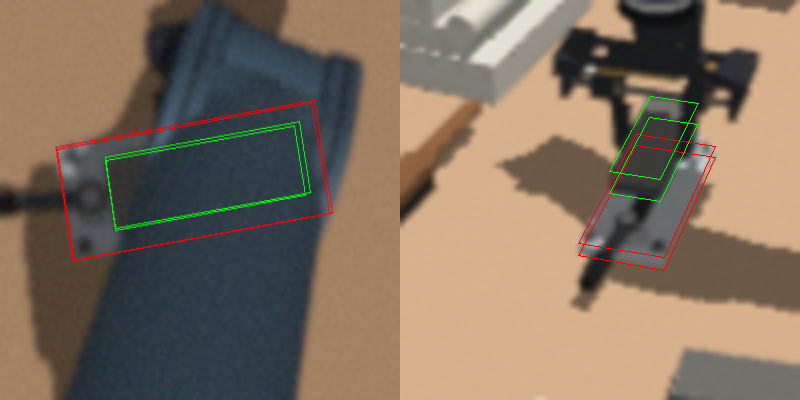

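The top view is blocked by the arm; the side view (right half) shows the stone over the holder, the model outlines close to the edges. I'll correct and go lower.

>>> send_rows(
  deltas=[
    {"travel": [3.1, 4, 2.6], "turn": [0.3, 0.2, 0]},
    {"travel": [0, 4, 0], "turn": [0, 0, 0]},
    {"travel": [0, 1, 0], "turn": [0, 0, 0]},
  ],
)

```text
time_s: 11.8
ee_pos: [0.5841, -0.0573, 0.0578]
tcp_rot: [-1.289, 1.064, -1.07]
wrist_force: [0.4, 0.5, -5.6]
opening: 0.0494
```

```bash
cat >> h.py <<'E'
def overlay(cam,im,box,k,boxes):
    v=cv2.resize(im[box[1]:box[3],box[0]:box[2],::-1],None,fx=k,fy=k,interpolation=cv2.INTER_CUBIC)
    for p,x0,x1,y0,y1,z0,z1,col in boxes:
        P=np.array([[proj(cam,T([x,y,z],p)) for x,y in((x0,y0),(x1,y0),(x1,y1),(x0,y1))] for z in(z0,z1)])
        for q in P:cv2.polylines(v,[np.round((q+.5-box[:2])*k).astype(int)],True,col,1)
    return v
E
python3 - <<'E'
from h import *
s=manip.observe();go(T([.002,0,.07]),HP[2]-np.pi/2)
b=manip.read_camera("side");z0=s["ee_pos"][2]-.0135;box=(242,165,292,225);k=10
B=[(HP,-.095,.117,-.042,.042,0,.014,(0,0,255)),([*s["ee_pos"][:2],HP[2]],-.075,.075,-.025,.025,z0,z0+.025,(0,255,0))]
v=overlay("side",b,box,k,B);r=overlay("side",b,box,k,[])
cv2.imwrite("pics/c2.png",cv2.resize(np.hstack([r,v]),(800,480)))
E
```

```text
t 11.8 pos [ 0.5841 -0.0573  0.0578] turn [-0.3 -0.2  0. ] travel now-axes [ -2.8 -12.3  -1.6] final-axes [ -2.8 -12.2  -1.7] F [ 0.4  0.5 -5.6] open 0.0494
```

View pics/c2.png

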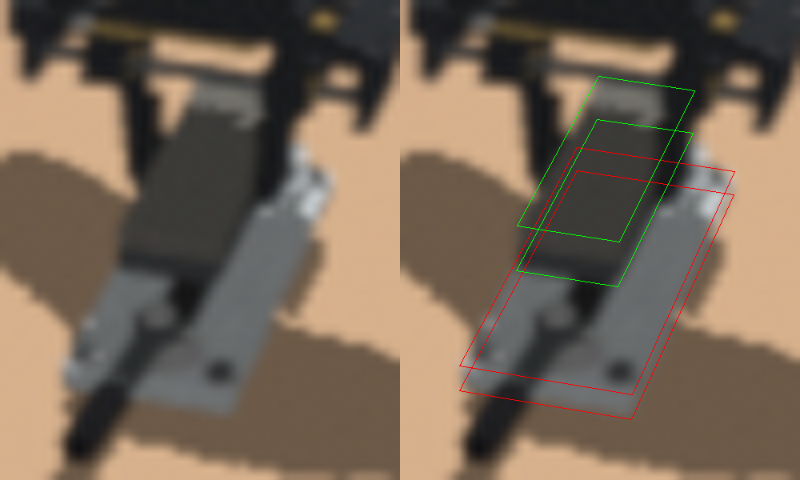

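>>> send_rows(
  deltas=[
    {"travel": [-4.3, 2, -1.7], "turn": [-0.3, -0.2, 0]},
    {"travel": [0, 0, 0], "turn": [0, 0, 0]},
  ],
)

```text
time_s: 12.05
ee_pos: [0.5816, -0.0533, 0.0559]
tcp_rot: [-1.295, 1.065, -1.065]
wrist_force: [0.8, 0.3, -4.9]
opening: 0.0497
```

```bash
python3 - <<'E'
from h import *
for i in range(3):
    go(T([.0035,0,.0275]),HP[2]-np.pi/2);manip.read_camera("side")
E
```

```text
t 12.05 pos [ 0.5816 -0.0533  0.0559] turn [0. 0. 0.] travel now-axes [ 0.1 28.4  0. ] final-axes [ 0.1 28.4  0. ] F [ 0.8  0.3 -4.9] open 0.0497
t 12.1 pos [ 0.582  -0.0539  0.0562] turn [-0.  -0.   0.1] travel now-axes [-0.6 28.7 -0.2] final-axes [-0.5 28.7 -0.2] F [-0.8 -0.3 -4.8] open 0.0495
t 12.15 pos [ 0.5821 -0.0542  0.0563] turn [-0.1 -0.   0.1] travel now-axes [-0.9 28.8 -0.3] final-axes [-0.8 28.8 -0.3] F [ 0.6  0.4 -4.7] open 0.0496
```

>>> send_rows(
  deltas=[
    {"travel": [-0.5, 4, 0], "turn": [0, 0, 0]},
    {"travel": [0, 4, 0], "turn": [0, 0, 0]},
    {"travel": [0, 4, 0], "turn": [0, 0, 0]},
    {"travel": [0, 0, 0], "turn": [0, 0, 0]},
  ],
)

```text
time_s: 12.6
ee_pos: [0.5823, -0.0538, 0.0434]
tcp_rot: [-1.294, 1.064, -1.068]
wrist_force: [0.5, 0.1, -5.0]
opening: 0.05
```

```bash
python3 - <<'E'
from h import *
go(T([.0035,0,.0275]),HP[2]-np.pi/2)
E
```

```text
t 12.6 pos [ 0.5823 -0.0538  0.0434] turn [-0.1 -0.   0.1] travel now-axes [-0.5 15.9 -0.6] final-axes [-0.5 15.9 -0.5] F [ 0.5  0.1 -5. ] open 0.05
```

>>> send_rows(
  deltas=[
    {"travel": [-0.3, 3, -0.5], "turn": [0, 0, 0]},
    {"travel": [0, 3, 0], "turn": [0, 0, 0]},
    {"travel": [0, 3, 0], "turn": [0, 0, 0]},
    {"travel": [0, 0, 0], "turn": [0, 0, 0]},
  ],
)

```text
time_s: 13.0
ee_pos: [0.5816, -0.0536, 0.0333]
tcp_rot: [-1.294, 1.064, -1.067]
wrist_force: [0.3, 0.5, -4.6]
opening: 0.0495
```

```bash
python3 - <<'E'
from h import *
go(T([.0035,0,.0275]),HP[2]-np.pi/2)
E
```

```text
t 13.0 pos [ 0.5816 -0.0536  0.0333] turn [-0.1 -0.   0.1] travel now-axes [-0.2  5.8  0.1] final-axes [-0.2  5.8  0.1] F [ 0.3  0.5 -4.6] open 0.0495
```

Free so far, with the underside about 6 mm above the floor.

>>> send_rows(
  deltas=[
    {"travel": [0, 2, 0], "turn": [0, 0, 0]},
    {"travel": [0, 2, 0], "turn": [0, 0, 0]},
    {"travel": [0, 1, 0], "turn": [0, 0, 0]},
    {"travel": [0, 0, 0], "turn": [0, 0, 0]},
  ],
)

```text
time_s: 13.4
ee_pos: [0.5818, -0.0537, 0.0281]
tcp_rot: [-1.294, 1.064, -1.068]
wrist_force: [-1.2, -0.2, -4.7]
opening: 0.0497
```

```bash
python3 - <<'E'
from h import *
go(T([.0035,0,.0275]),HP[2]-np.pi/2)
E
```

```text
t 13.4 pos [ 0.5818 -0.0537  0.0281] turn [-0.1 -0.   0.1] travel now-axes [-0.3  0.6 -0.1] final-axes [-0.3  0.6 -0.1] F [-1.2 -0.2 -4.7] open 0.0497
```

>>> send_rows(
  deltas=[
    {"travel": [0, 1, 0], "turn": [0, 0, 0]},
    {"travel": [0, 1, 0], "turn": [0, 0, 0]},
    {"travel": [0, 0, 0], "turn": [0, 0, 0]},
  ],
)

```text
time_s: 13.7
ee_pos: [0.582, -0.0537, 0.028]
tcp_rot: [-1.293, 1.065, -1.067]
wrist_force: [0.7, 0.4, -5.0]
opening: 0.0494
```

```bash
python3 - <<'E'
from h import *
go(T([.0035,0,.0275]),HP[2]-np.pi/2)
E
```

```text
t 13.7 pos [ 0.582  -0.0537  0.028 ] turn [-0.1 -0.1  0. ] travel now-axes [-0.4  0.5 -0.3] final-axes [-0.4  0.5 -0.3] F [ 0.7  0.4 -5. ] open 0.0494
```

>>> send_rows(
  deltas=[
    {"travel": [0, 2, 0], "turn": [0, 0, 0]},
    {"travel": [0, 2, 0], "turn": [0, 0, 0]},
  ],
)

```text
time_s: 13.9
ee_pos: [0.5823, -0.0539, 0.0274]
tcp_rot: [-1.291, 1.066, -1.066]
wrist_force: [-10.8, 2.0, 27.7]
opening: 0.0495
```

```bash
python3 - <<'E'
from h import *
go(T([.0035,0,.0275]),HP[2]-np.pi/2)
E
```

```text
t 13.9 pos [ 0.5823 -0.0539  0.0274] turn [-0.1 -0.1 -0.1] travel now-axes [-0.6 -0.1 -0.5] final-axes [-0.6 -0.1 -0.5] F [-10.8   2.   27.7] open 0.0495
```

>>> send_rows(
  deltas=[
    {"travel": [0, -0.5, 0], "turn": [0, 0, 0]},
    {"travel": [0, 0, 0], "turn": [0, 0, 0]},
  ],
)

```text
time_s: 14.1
ee_pos: [0.5828, -0.0539, 0.0286]
tcp_rot: [-1.29, 1.065, -1.067]
wrist_force: [-0.5, -0.1, -5.3]
opening: 0.0496
```

>>> send_rows(
  deltas=[
    {"travel": [0, 0, 0], "turn": [0, 0, 0]},
    {"travel": [0, 0, 0], "turn": [0, 0, 0]},
    {"travel": [0, 0, 0], "turn": [0, 0, 0]},
    {"travel": [0, -10, 0], "turn": [0, 0, 0]},
    {"travel": [0, -25, 0], "turn": [0, 0, 0]},
    {"travel": [0, -50, 0], "turn": [0, 0, 0]},
    {"travel": [0, -40, 0], "turn": [0, 0, 0]},
  ],
  grip=0.15,
)

```text
time_s: 14.8
ee_pos: [0.5804, -0.0543, 0.1543]
tcp_rot: [-1.295, 1.07, -1.064]
wrist_force: [-0.0, -0.4, -0.4]
opening: 0.075
```

```bash
python3 - <<'E'
from h import *
b=manip.read_camera("side");box=(242,165,292,225);k=10
B=[(HP,-.095,.117,-.042,.042,0,.014,(0,0,255)),(HP,-.072,.078,-.025,.025,.014,.039,(0,255,0))]
cv2.imwrite("pics/d1.png",cv2.resize(np.hstack([overlay("side",b,box,k,[]),overlay("side",b,box,k,B)]),(800,480)))
# shutting start: pose on the +v side of the lever at 1.6
go(lev(1.6,.088,.035,.15),HP[2]-np.pi/2-1.6)
E
```

```text
t 14.85 pos [ 0.5838 -0.0549  0.1602] turn [ -0.2 -88.5   0.2] travel now-axes [-180.8   10.4   35.2] final-axes [ 30.4  10.2 181.7] F [ 2.5 -1.2  3.9] open 0.0748
```

View pics/d1.png

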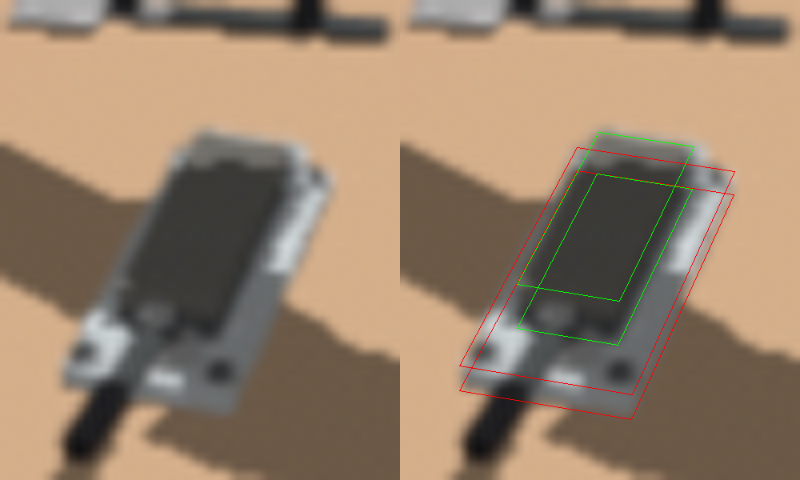

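The side view shows the stone seated between the rails, at about (215,240) in the left half, with the lever still open. Now I'll shut the lever.

>>> send_rows(
  deltas=[
    {"travel": [0, 0, 0], "turn": [0, 7.65, 0]},
    {"travel": [0, 0, 0], "turn": [0, 7.65, 0]},
    {"travel": [0, 0, 0], "turn": [0, 7.65, 0]},
    {"travel": [0, 0, 0], "turn": [0, 7.65, 0]},
    {"travel": [0, 0, 0], "turn": [0, 7.65, 0]},
    {"travel": [0, 0, 0], "turn": [0, 7.65, 0]},
    {"travel": [0, 0, 0], "turn": [0, 7.65, 0]},
    {"travel": [0, 0, 0], "turn": [0, 7.65, 0]},
    {"travel": [0, 0, 0], "turn": [0, 7.65, 0]},
    {"travel": [0, 0, 0], "turn": [0, 7.65, 0]},
    {"travel": [0, 0, 0], "turn": [0, 7.65, 0]},
    {"travel": [0, 0, 0], "turn": [0, 7.65, 0]},
  ],
  grip=1,
)

```text
time_s: 16.05
ee_pos: [0.5884, -0.0544, 0.1721]
tcp_rot: [-0.077, 2.167, -2.156]
wrist_force: [0.1, 1.0, -0.1]
opening: 0.0001
```

```bash
python3 - <<'E'
from h import *
go(lev(1.6,.085,.035,.1),HP[2]-np.pi/2-1.6)
E
```

```text
t 16.05 pos [ 0.5884 -0.0544  0.1721] turn [ 0.2 -4.  -1.4] travel now-axes [ -11.6   73.1 -180.1] final-axes [ -25.8   72.1 -179. ] F [ 0.1  1.  -0.1] open 0.0001
```

>>> send_rows(
  deltas=[
    {"travel": [0, 0, 0], "turn": [0.2, -4, -1.4]},
    {"travel": [-6, 0, -45], "turn": [0, 0, 0]},
    {"travel": [-6, 0, -45], "turn": [0, 0, 0]},
    {"travel": [-6, 30, -45], "turn": [0, 0, 0]},
    {"travel": [-6, 35, -45], "turn": [0, 0, 0]},
    {"travel": [0, 0, 0], "turn": [0, 0, 0]},
  ],
)

```text
time_s: 16.65
ee_pos: [0.5858, 0.1231, 0.115]
tcp_rot: [-0.164, 2.137, -2.135]
wrist_force: [-0.4, 0.3, 0.2]
opening: 0.0004
```

```bash
python3 - <<'E'
from h import *
go(lev(1.6,.085,.035,.022),HP[2]-np.pi/2-1.6)
E
```

```text
t 16.65 pos [0.5858 0.1231 0.115 ] turn [ 0.  -0.3 -0.4] travel now-axes [ 1.3 93.  -3.4] final-axes [ 0.7 93.  -3.4] F [-0.4  0.3  0.2] open 0.0004
```

>>> send_rows(
  deltas=[
    {"travel": [1, 45, -3.4], "turn": [0, 0, 0]},
    {"travel": [0, 35, 0], "turn": [0, 0, 0]},
    {"travel": [0, 13, 0], "turn": [0, 0, 0]},
    {"travel": [0, 0, 0], "turn": [0, 0, 0]},
  ],
)

```text
time_s: 17.05
ee_pos: [0.5874, 0.1283, 0.0223]
tcp_rot: [-0.162, 2.134, -2.129]
wrist_force: [-0.1, -0.4, 0.5]
opening: 0.0005
```

```bash
python3 - <<'E'
from h import *
go(lev(1.6,.088,.018,.022),HP[2]-np.pi/2-1.6)
E
```

```text
t 17.05 pos [0.5874 0.1283 0.0223] turn [ 0.1 -0.1 -0.7] travel now-axes [20.1  0.1 -1.5] final-axes [20.1  0.3 -1.6] F [-0.1 -0.4  0.5] open 0.0005
```

>>> send_rows(
  deltas=[
    {"travel": [10, 0, 0], "turn": [0, 0, -0.7]},
    {"travel": [9, 0, -1], "turn": [0, 0, 0]},
    {"travel": [10.9, 0, -1.5], "turn": [0, -7, 0]},
    {"travel": [10.9, 0, -1.5], "turn": [0, -7, 0]},
    {"travel": [10.9, 0, -1.5], "turn": [0, -7, 0]},
    {"travel": [10.9, 0, -1.5], "turn": [0, -7, 0]},
    {"travel": [10.9, 0, -1.5], "turn": [0, -7, 0]},
  ],
)

```text
time_s: 17.75
ee_pos: [0.519, 0.1107, 0.0323]
tcp_rot: [-0.719, 1.747, -1.751]
wrist_force: [1.3, 1.3, -0.8]
opening: 0.0002
```

```bash
python3 - <<'E'
from h import *
for a in (1.1,1.0,.9):
  print(a);go(lev(a,.088,.018,.022),HP[2]-np.pi/2-a)
E
```

```text
1.1
t 17.75 pos [0.519  0.1107 0.0323] turn [-0.4  7.5 -0.8] travel now-axes [-7.9 10.4 -1.1] final-axes [-7.8 10.3 -2. ] F [ 1.3  1.3 -0.8] open 0.0002
1.0
t 17.75 pos [0.519  0.1107 0.0323] turn [-0.4  1.8 -0.8] travel now-axes [ 0.7 10.3 -3.6] final-axes [ 0.7 10.3 -3.5] F [ 1.3  1.3 -0.8] open 0.0002
0.9
t 17.75 pos [0.519  0.1107 0.0323] turn [-0.5 -4.  -0.8] travel now-axes [ 9.5 10.1 -5.2] final-axes [ 9.  10.3 -5.8] F [ 1.3  1.3 -0.8] open 0.0002
```

>>> send_rows(
  deltas=[
    {"travel": [10, 4, -3], "turn": [-0.4, -5, -0.8]},
    {"travel": [10.9, 4, -3], "turn": [0, -7, 0]},
    {"travel": [10.9, 3, -2], "turn": [0, -7, 0]},
    {"travel": [10.9, 2, -1.5], "turn": [0, -7, 0]},
    {"travel": [10.9, 2, -1.5], "turn": [0, -7, 0]},
  ],
)

```text
time_s: 18.25
ee_pos: [0.4841, 0.0726, 0.0251]
tcp_rot: [-1.108, 1.328, -1.338]
wrist_force: [0.0, 2.3, 0.7]
opening: 0.0001
```

```bash
python3 - <<'E'
from h import *
for a in (.5,.4,.3,0):
  print(a);go(lev(a,.088,.018,.022),HP[2]-np.pi/2-a)
E
```

```text
0.5
t 18.25 pos [0.4841 0.0726 0.0251] turn [-0.7  7.6 -0.4] travel now-axes [-8.   3.2 -0. ] final-axes [-8.   3.1 -1. ] F [0.  2.3 0.7] open 0.0001
0.4
t 18.25 pos [0.4841 0.0726 0.0251] turn [-0.8  1.9 -0.4] travel now-axes [ 0.6  3.1 -2.5] final-axes [ 0.6  3.1 -2.5] F [0.  2.3 0.7] open 0.0001
0.3
t 18.25 pos [0.4841 0.0726 0.0251] turn [-0.8 -3.8 -0.3] travel now-axes [ 9.4  3.  -4.2] final-axes [ 9.1  3.1 -4.8] F [0.  2.3 0.7] open 0.0001
0
t 18.25 pos [0.4841 0.0726 0.0251] turn [ -0.8 -21.   -0.2] travel now-axes [36.2  2.9 -3.8] final-axes [ 32.5   3.1 -16.5] F [0.  2.3 0.7] open 0.0001
```

>>> send_rows(
  deltas=[
    {"travel": [10, 1.5, -3], "turn": [-0.8, -6, -0.3]},
    {"travel": [9, 1, -2], "turn": [0, -6, 0]},
    {"travel": [8, 1, -1.5], "turn": [0, -5, 0]},
  ],
)

```text
time_s: 18.55
ee_pos: [0.4761, 0.0466, 0.0257]
tcp_rot: [-1.265, 1.104, -1.108]
wrist_force: [-0.1, 3.7, -1.3]
opening: 0.0005
```

```bash
python3 - <<'E'
from h import *
for a in (.15,.08,0):
  print(a);go(lev(a,.088,.018,.022),HP[2]-np.pi/2-a)
E
```

```text
0.15
t 18.55 pos [0.4761 0.0466 0.0257] turn [-0.3  5.4 -0.1] travel now-axes [-4.4  3.7 -0.2] final-axes [-4.4  3.7 -0.6] F [-0.1  3.7 -1.3] open 0.0005
0.08
t 18.55 pos [0.4761 0.0466 0.0257] turn [-0.3  1.4 -0.1] travel now-axes [ 1.6  3.7 -1.9] final-axes [ 1.7  3.7 -1.8] F [-0.1  3.7 -1.3] open 0.0005
0
t 18.55 pos [0.4761 0.0466 0.0257] turn [-0.3 -3.2 -0.1] travel now-axes [ 8.7  3.7 -3.2] final-axes [ 8.5  3.7 -3.6] F [-0.1  3.7 -1.3] open 0.0005
```

>>> send_rows(
  deltas=[
    {"travel": [5, 1.5, -1.5], "turn": [0, -2, 0]},
    {"travel": [4, 1, -1], "turn": [0, -1, 0]},
    {"travel": [3, 0, 0], "turn": [0, 0, 0]},
  ],
)

```text
time_s: 18.85
ee_pos: [0.4758, 0.0376, 0.0265]
tcp_rot: [-1.283, 1.059, -1.063]
wrist_force: [-0.4, 16.0, -9.3]
opening: 0.0001
```

```bash
python3 - <<'E'
from h import *
go(lev(0,.088,.018,.022),HP[2]-np.pi/2)
E
```

```text
t 18.85 pos [0.4758 0.0376 0.0265] turn [-0.6  0.2 -0.4] travel now-axes [-0.2  4.5 -1.7] final-axes [-0.2  4.5 -1.6] F [-0.4 16.  -9.3] open 0.0001
```

>>> send_rows(
  deltas=[
    {"travel": [2, 0, 0], "turn": [0, 0, 0]},
    {"travel": [2, 0, 0], "turn": [0, 0, 0]},
  ],
)

```text
time_s: 19.05
ee_pos: [0.4753, 0.0379, 0.0275]
tcp_rot: [-1.281, 1.059, -1.056]
wrist_force: [-0.2, 6.5, -3.8]
opening: 0.0007
```

>>> send_rows(
  deltas=[
    {"travel": [-15, 0, 0], "turn": [0, 0, 0]},
    {"travel": [-15, 0, 0], "turn": [0, 0, 0]},
    {"travel": [0, -40, 0], "turn": [0, 0, 0]},
    {"travel": [0, -50, 0], "turn": [0, 0, 0]},
    {"travel": [-40, -25, 0], "turn": [0, 0, 0]},
    {"travel": [-50, 0, 0], "turn": [0, 0, 0]},
    {"travel": [-50, 0, 0], "turn": [0, 0, 0]},
    {"travel": [-50, 0, 0], "turn": [0, 0, 0]},
    {"travel": [-50, 0, 0], "turn": [0, 0, 0]},
    {"travel": [0, 0, 0], "turn": [0, 0, 0]},
  ],
)

```text
time_s: 20.05
ee_pos: [0.4213, 0.3042, 0.1582]
tcp_rot: [-1.264, 1.064, -1.07]
wrist_force: [-0.1, -0.9, -0.7]
opening: 0.0002
```

```bash
python3 - <<'E'
from h import *
a=manip.read_camera("top");b=manip.read_camera("side")
B=[(HP,-.095,.117,-.042,.042,0,.014,(0,0,255)),(HP,-.075,.075,-.025,.025,.014,.039,(0,255,0))]
cv2.imwrite("pics/e1.png",np.vstack([np.hstack([cv2.resize(overlay(c,i,x,k,q),(400,300)) for q in([],B)]) for c,i,x,k in(("top",a,(230,170,330,245),8),("side",b,(225,165,305,225),8))]))
for x in(0,.1,.2):print(x,np.round(proj("top",lev(x,.083,0,.0295)),1))
dark=(a.max(2)<60)[215:250,235:270];v,u=np.nonzero(dark);print("grip px",u.mean()+235,v.mean()+215,len(u))
E
```

```text
0 [254.1 227.1]
0.1 [251.3 227.5]
0.2 [248.4 227.5]
grip px 254.52054794520546 226.35616438356163 73
```

View pics/e1.png

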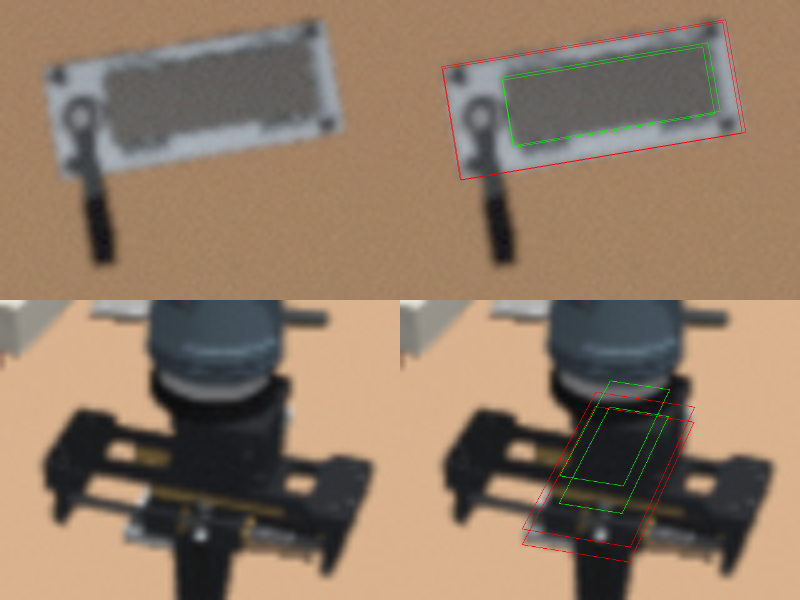

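```bash
python3 -c "
from station import manip
print(manip.sign_off())"
```

```text
the job is handed in; nothing more can be done
None
```

The stone is clamped in the holder and the job is handed in, at about 20 s on the robot's clock. I swung the lever open to about 1.6 rad, lowered the 150 x 50 x 25 mm stone onto the pocket floor, let it go there, and pushed the lever shut to its stop.

**Last checks:**
- **Stone size:** the fingers closed to 49.8 mm on it and the wrist felt about 4.3–5 N, which fits the listed width and weight.
- **Setting down:** it moved at about 0.02–0.04 m/s or less. The floor was felt at the expected height, with a brief force of about 28 N.
- **Lever:** in the final top picture the grip is at column 254.5, against 254.1 expected when fully shut, so the angle is about 0 rad. The push ended against a firm stop at about 16 N.
- **Stone position:** its top outline matches the clamped place to within about a pixel (roughly 3 mm). That is no finer than the 2.5 mm limit along the holder, so the picture alone does not prove it; the cam at its stop supports it.
- **Arm:** it was clear and touching nothing when I handed in.

**Not confirmed:** the gripper blocked the last side picture, so that view gave no final check. I did not measure the other things on the bench again at the end, but no unexpected contact force showed up.

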